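Fasten the toggle latch on the slant-front stationery case

ROBOT

A 6-joint arm with a two-finger parallel gripper is mounted at the origin on the work surface. World frame = base frame: x ahead of the robot, y to its left, z up, the work surface at z = 0. Lengths are in mm, angles in rad, forces in N, time in s.
With the tool pointing down it reaches from about 350 to 875 mm from the base axis. Payload 4.2 kg.
Tool frame: the origin (TCP) lies at the very end of the fingers, on their centre line; the grasp point (between the pads) lies 19 mm behind it; z points along the fingers, y is the line along which they close (so a half turn about z gives the same grasp; the last joint's range is limited). The gripper opens to 85 mm and grips with 20 to 120 N. Pads are 22 mm wide; open, the fingers measure 114 mm over their backs; the gripper's body (76 mm by 85 mm) begins 54 mm behind the grasp point. The pads swing forward as they close: fully open they stand 13 mm farther back than shut.
Start: joints at [-0.931, 0.385, 0.008, 0, -1.194, -0.259], TCP at [232.303, -580.202, 231.312] pointing down, gripper open.
Joint ranges: [-3.14, 3.14], [-1.21, 2.06], [-1.07, 1.41], [-3.16, 2.05], [-2.99, -0.16], [-3.1, 3.1]. Speed limits (rad/s): [2.79, 2.79, 3.14, 3.14, 3.14, 3.14].

INTERFACE

Orientations are given as a unit quaternion [x, y, z, w].
In Python, from bench import arm gives the robot as it stands. The module is installed in compiled form; this text tells all that it offers.
- The arm moves only by the tool drive_tool, never from a script. Its argument "targets" is a list of rows, each a list of 5 numbers: the closure, from -1 (fully open) to 1 (shut), then the shift along the tool's x, y, z in mm, then the turn about the tool's z in degrees. In form: [[grip, tx, ty, tz, roll], ...]. A call has 1 to 12 rows; each row is the pose to reach, as a shift and turn from the pose commanded when the call began, along the tool's axes at that moment; what a row does not reach only later rows make up. A row lasts 1/10 s, in which the tool goes at most 50 mm and 8.59 degrees, less where a joint would pass 70% of its speed; a pose out of reach is approached as far as the arm can. A call with a gripper value outside its range is refused whole. The fingers move at their own pace and stop on an object; the grip force is fixed at half the most. Time passes only in rows, so rows that repeat a pose let the fingers close. It gives the time, the measured TCP pose, the force, the opening and the grip force at its end, in the units of the state.
- arm.read_state(): the state, without advancing time (a new reading comes with each control period).
- arm.get_image(name): name is "side" or "top" or "wrist"; returns the picture (384x512x3 uint8, blue, green, red); there is no depth.
- arm.camera_params(name): a dict with "fov_y" (degrees; the focal length in pixels is half the picture's height over the tangent of half this angle, whatever the lens; pixels are square), "cx", "cy" (the principal point, pixels), "rvec" (rotation vector, rad) and "tvec" (3), from world to camera coordinates, as OpenCV has them; the wrist camera has in their place "tool_from_camera" (4x4, takes a point from camera to tool coordinates, whose origin is the TCP and whose axes are the flange's). Camera axes: x right, y down, z forward; pixel columns grow to the right and rows downward; lengths in mm; the calibration is good to about 2 mm. A picture is of the moment at which its call begins: read the wrist's pose just before it. camera_params takes no time and is no camera call.
- arm.job_done(): hands the job in; it is judged then, once.
The state is a dict: "clock": time; "joints": joint angles; "joint_vel": joint speeds; "joint_efforts": joint torques, N m; "position": TCP position; "ee_rot": TCP orientation; "contact_force": force on the tool from outside, world axes, zero at the start; "wrist_torque": the same for the moment, N m; "gripper_width": finger opening in mm; "grasp_force": force on a finger pad.
Only numpy, scipy, OpenCV 4.12 (cv2) and the standard library are available. Lean on these libraries where they do the work, as an engineer would, in place of code of your own. Each camera call takes 0.05 s, during which the arm holds its last target. There are 200 camera calls.

TASK

The lid of the navy case under the desk riser stands a little ajar. Swing the latch's steel wire loop over behind the brass hook on the lid, then press the copper lever right down until it stays flat and the lid is pulled tight. Do not shift anything else on the desk.

Things in the scene. Friction and masses are not known exactly. Their poses are not given: they have to be found in the camera images.
- case: navy case, fixed, 220 deep (x) x 240 wide (y) x 126 mm high with lid. Origin: centre of underside; z up, x to the back. Front faces -x: upright for the lowest 20 mm (at x = -110), then sloping back at 45 degrees up to z = 126 (x = -4). The latch is on the middle (y = 0) of the slope; its parts swing in the case's x-z plane, lever below, hook above on the lid.
- latch_pivot (a point): axis of the copper lever, along the case's y, fixed on the case at x = -67.6, z = 79.4 mm in its frame, 12 mm out from the sloping face
- lever (a joint): copper lever: 0 = closed, flat along the slope, pointing down it to the robot; grows as its free end swings up and back to the lid (stop at 2.1). Starts at 1.85 to 2.0: nearly upright, leaning to the robot. Plate 30 mm wide (y), 5 mm thick, 54 mm from latch_pivot to free end. Stays where left (0.03 N m). Closing it with the loop hooked takes 2 to 4 N near the end; it then stays down.
- lever_end (a point): centre of the bead at the lever's free end, 50 mm from latch_pivot
- loop_pivot (a point): axis on which the wire loop hangs from the lever (along the case's y), fixed in the lever 16 mm from latch_pivot; with the lever closed it lies 15.5 mm down the slope from latch_pivot and 4 mm nearer the face, and it swings with the lever
- loop (a joint): wire loop relative to the lever: 0 = as when closed, pointing straight up the slope; grows as it is lifted away from the lid. The loop's elevation (0 = level to the back, 90 degrees = upright, more = leaning to the robot) is 45 degrees - lever + loop; 80 to 110 degrees at the start. Friction holds it within about 28 degrees of upright; beyond that it falls.
- loop_bar (a point): middle of the loop's cross bar: steel wire 5 mm thick, along the case's y, 66 mm from loop_pivot; the two side wires leave 37 mm clear between them. To hook it, push the bar from the robot's side over towards the lid and down until it lies on the brass plate behind the hook (elevation about 30 degrees), with the lever still standing open.
- keeper (a point): seat of the brass hook on the lid's slope: where the centre of loop_bar sits when closed, behind the post, under the lip. Hook 24 mm wide; lip reaches 2.5 mm up the slope past the seat, top 6.5 mm out from it; the brass plate is 3.2 mm below it and reaches 26 mm further up the slope. Axes, lid shut: x up the 45 degree slope, y as the case's, z straight out of the slope.
- lid (a joint): angle of the lid about its rear hinge: 0 = tight; a rubber seal springs it open to about 0.045 rad (keeper about 6 mm high) at the start, and it comes down only when pulled or pressed
- riser: white desk riser with wooden drawer fronts, fixed over the rear of the case: its bulk spans z = 195 to 270 mm, 560 wide (y), 200 deep; legs at y = -262 and 262. Origin on the desk below the middle of its front edge, x to the back. The edge is about 50 mm behind latch_pivot, so an upright hand fouls it when pushing the loop down: lean the hand 25 to 45 degrees towards the robot.
- stapler: white stapler with copper base block, 130 x 36 x 50 mm, loose, leave alone; origin: centre of underside
- notes: block of mint green notes, 76 x 76 x 26 mm, loose, leave alone; origin: centre of underside
- notebook: navy notebook with a copper pen on it, 150 x 110 x 25 mm, loose, leave alone; origin: centre of underside
- pencil_cup: white cup of pencils, 76 mm wide, 170 mm high, loose, leave alone; origin: centre of underside
- tape_holder: copper tape holder with a white roll, 120 x 50 x 74 mm, loose, leave alone; origin: centre of underside
- clip_bowl: white bowl of copper clips, 100 mm wide, 50 mm high, loose, leave alone; origin: centre of underside
- plant_pot: small plant in a white pot, 76 mm wide, about 125 mm high, loose on top of the riser, leave alone; origin: centre of underside
- desk_clock: black desk clock, 40 x 60 x 60 mm, loose on top of the riser, leave alone; origin: centre of underside

How it is judged:
By the outcome, as a careful person would: the job done as asked, in the order asked, and still so for the second after the job is handed in, with the robot touching nothing.
It also fails if it takes over 42 s, if anything falls off the work surface, if the arm or the gripper's body presses on something with over 40 N, if the wrist force passes 120 N, or if a joint passes its speed limit or range.

## Working session

There is one attempt and no reset: what is moved stays moved. The work goes in short steps, Python scripts to look and compute and a tool call to move; the robot and the scene stay as the last step left them, time stands still between calls to the robot, and variables do not carry over. Pictures are saved under pics/ and viewed, at most 10 in all, crops included, and the job is handed in when it is done.

Besides the shell and the picture viewer there is one more tool, called as name(argument=value, ...) on one line, values as JSON. drive_tool: Moves the arm, as the interface text tells. Its arguments: {"type":"object","properties":{"targets":{"type":"array","items":{"type":"array","items":{"type":"number"}}}},"required":["targets"]}

```bash
mkdir -p pics
cat > h.py <<'E'
import numpy as np, cv2
from bench import arm
from scipy.spatial.transform import Rotation as R
def cam(name,st=None):
    p=arm.camera_params(name)
    f=192/np.tan(np.radians(p['fov_y'])/2)
    K=np.array([[f,0,p['cx']],[0,f,p['cy']],[0,0,1.]])
    if 'rvec' in p:
        Rw=cv2.Rodrigues(np.array(p['rvec'],float))[0]; t=np.array(p['tvec'],float).ravel()
    else:
        st=st or arm.read_state()
        T=np.eye(4);T[:3,:3]=R.from_quat(st['ee_rot']).as_matrix();T[:3,3]=st['position']
        M=np.linalg.inv(T@np.array(p['tool_from_camera'])); Rw=M[:3,:3];t=M[:3,3]
    return K,Rw,t
def ray(c,u,v):
    K,Rw,t=c
    d=Rw.T@np.linalg.inv(K)@np.array([u,v,1.]); return -Rw.T@t,d/np.linalg.norm(d)
def plane(c,u,v,n,d0):
    o,d=ray(c,u,v); n=np.array(n,float); return o+d*((d0-n@o)/(n@d))
def proj(c,P):
    K,Rw,t=c; q=K@(Rw@np.asarray(P,float)+t); return q[:2]/q[2]
def tri(cs,uvs):
    A=np.zeros((3,3));b=np.zeros(3)
    for c,(u,v) in zip(cs,uvs):
        o,d=ray(c,u,v);M=np.eye(3)-np.outer(d,d);A+=M;b+=M@o
    return np.linalg.solve(A,b)
E
python3 - <<'E'
from h import *
s=arm.read_state();print({k:np.round(v,3) for k,v in s.items()})
for n in ['side','top','wrist']:
    i=arm.get_image(n);cv2.imwrite(f'pics/{n}0.png',i)
    p=arm.camera_params(n);print(n,p)
    c=cam(n);print(-c[1].T@c[2])
E
```

```text
{'clock': np.float64(0.0), 'joints': array([-9.310e-01,  3.860e-01,  7.000e-03, -1.000e-03, -1.194e+00,
       -2.590e-01]), 'joint_vel': array([ 0.   , -0.001,  0.   , -0.001, -0.001, -0.   ]), 'joint_efforts': array([-0.0000e+00, -3.9229e+01,  1.8840e+01,  4.1860e+00, -5.0000e-03,
        0.0000e+00]), 'position': array([ 232.09 , -579.668,  230.198]), 'ee_rot': array([-0.189,  0.982,  0.001, -0.   ]), 'contact_force': array([-0.009,  0.059,  0.071]), 'wrist_torque': array([-0.013,  0.031, -0.03 ]), 'grasp_force': np.float64(0.0), 'gripper_width': np.float64(85.311)}
side {'fov_y': 54.44349434922025, 'cx': 244.32989673599513, 'cy': 186.79486715569521, 'rvec': array([ 0.44899015, -2.67070222,  1.30104101]), 'tvec': array([ 529.5895756 ,  242.03149189, 1222.06603594])}
[244.8590514  941.88592097 940.94883743]
top {'fov_y': 44.80756669819476, 'cx': 254.06738910115223, 'cy': 192.41176245210087, 'rvec': array([ 2.18872186, -2.16868304,  0.04458983]), 'tvec': array([  49.91239357,  541.09914918, 1346.44042124])}
[ 454.95611172   24.46381156 1378.62170393]
wrist {'fov_y': 65.04702064100702, 'cx': 250.80540747993177, 'cy': 187.3572697534859, 'tool_from_camera': array([[ 4.44477951e-04, -9.54693530e-01, -2.97590434e-01,
         7.55831208e+01],
       [ 9.99997977e-01,  1.00808274e-03, -1.74042228e-03,
        -9.22135337e-02],
       [ 1.96156567e-03, -2.97589058e-01,  9.54692047e-01,
        -1.41705982e+02],
       [ 0.00000000e+00,  0.00000000e+00,  0.00000000e+00,
         1.00000000e+00]])}
[ 162.09354659 -608.20683244  372.18236365]
```

View pics/side0.png

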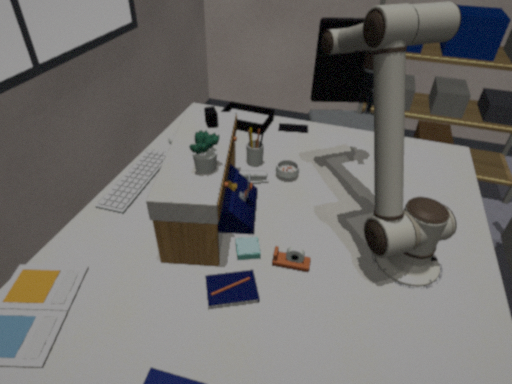

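View pics/top0.png

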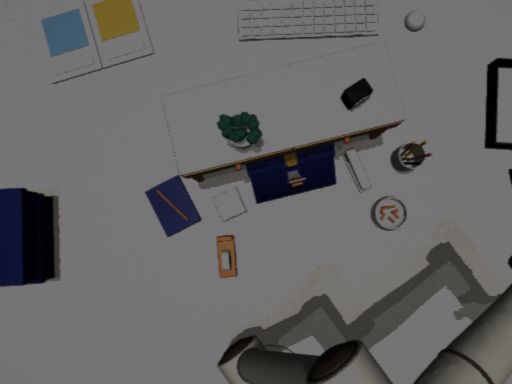

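The side view shows the case below the riser near (240,200), with the latch around (240,187). In the top view the case front edge runs from (256,202) to (336,185) and the latch is near (293,178). I'll enlarge both around the latch.

Run:
```python
from h import *
t=cv2.imread('pics/top0.png')[130:210,235:350];s=cv2.imread('pics/side0.png')[155:235,205:275]
t=np.clip(cv2.resize(t,None,fx=4.5,fy=4.5,interpolation=cv2.INTER_CUBIC)*1.6,0,255)
s=np.clip(cv2.resize(s,None,fx=4.5,fy=4.5,interpolation=cv2.INTER_CUBIC)*1.6,0,255)
s=s[:,:280] if 0 else s
h=min(t.shape[0],s.shape[0]);o=np.hstack([t[:h],s[:h]]);o=cv2.resize(o,(800,int(h*800/o.shape[1])));print(o.shape, t.shape,s.shape)
cv2.imwrite('pics/c0.png',o)
c=cam('top')
for uv in [(256,202),(336,185)]: print(plane(c,*uv,[0,0,1],20))
for uv in [(183,172),(403,120)]: print(plane(c,*uv,[0,0,1],270))
```

```text
(345, 800, 3) (360, 518, 3) (360, 315, 3)
[512.46672095  48.91276928  20.        ]
[ 564.15017121 -183.8659336    20.        ]
[572.36849736 220.34527386 270.        ]
[ 701.34529025 -305.42905006  270.        ][ WARN:0@0.539] global loadsave.cpp:1063 imwrite_ Unsupported depth image for selected encoder is fallbacked to CV_8U.
```

View pics/c0.png

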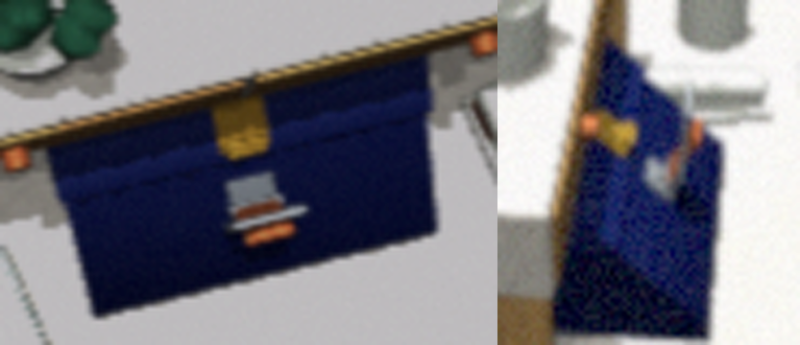

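In the crop the lever bead is at top-image pixel (297,184), the loop bar at about (297,180), nearly upright, and the keeper at about (291,160). That puts the case at a yaw of about 12.5° with the latch pivot near (580,-58,79). Next I'll move to a look pose with the hand aligned to the case.

drive_tool(targets=[[-1,-418,372,31,9.3],[-1,-418,372,31,9.3],[-1,-418,372,31,9.3],[-1,-418,372,31,9.3],[-1,-418,372,31,9.3],[-1,-418,372,31,9.3],[-1,-418,372,31,9.3],[-1,-418,372,31,9.3],[-1,-418,372,31,9.3],[-1,-418,372,31,9.3],[-1,-418,372,31,9.3],[-1,-418,372,31,9.3]])

```text
clock: 1.35
position: [483.7, -75.9, 199.9]
ee_rot: [-0.111, 0.994, 0.0, 0.0]
contact_force: [0.1, -0.0, 0.3]
gripper_width: 85.5
grasp_force: 0.0
```

drive_tool(targets=[[-1,0,0,0,0],[-1,0,0,0,0]])

```text
clock: 1.55
position: [481.6, -79.8, 200.0]
ee_rot: [-0.109, 0.994, 0.0, -0.001]
contact_force: [-0.0, -0.2, -1.0]
gripper_width: 85.2
grasp_force: 0.0
```

Run:
```python
from h import *
s=arm.read_state();print(np.round(s['position'],1),R.from_quat(s['ee_rot']).as_matrix().round(3).tolist(),s['clock'])
i=arm.get_image('wrist');cv2.imwrite('pics/w1raw.png',i);np.savez('w1.npz',p=s['position'],q=s['ee_rot'])
cv2.imwrite('pics/w1.png',cv2.convertScaleAbs(cv2.resize(i,(800,600),interpolation=cv2.INTER_CUBIC),alpha=1.5))
```

```text
[481.6 -79.8 200. ] [[-0.976, -0.217, -0.001], [-0.217, 0.976, -0.0], [0.001, 0.0, -1.0]] 1.55
```

View pics/w1.png

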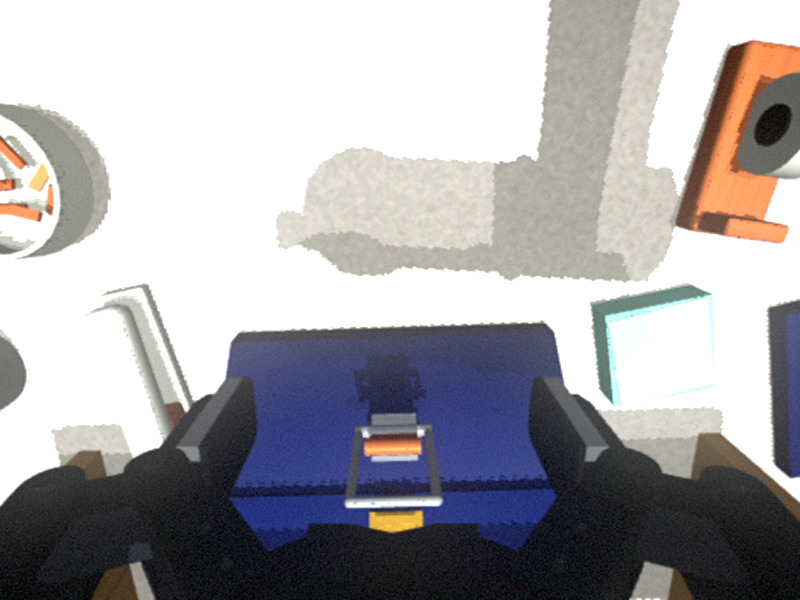

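The wrist view has far toward the bottom. In the 800x600 frame the bead is at (393,446), the loop bar at (393,503), the brass keeper plate at (396,520), and the case front crease runs about (230,347) to (555,335). Now triangulating.

Run:
```python
from h import *
z=np.load('w1.npz');cw=cam('wrist',dict(position=z['p'],ee_rot=z['q']));ct=cam('top')
k=.64
a=plane(cw,230*k,347*k,[0,0,1],20);b=plane(cw,555*k,335*k,[0,0,1],20);print(a,b,np.linalg.norm(a-b))
yc=(a-b)/np.linalg.norm(a-b);print('yaw',np.degrees(np.arctan2(-yc[0],yc[1])))
img=cv2.imread('pics/w1raw.png');hsv=cv2.cvtColor(img,cv2.COLOR_BGR2HSV)
m=cv2.inRange(hsv,(3,120,90),(16,255,255))[250:320,200:310];q=np.argwhere(m);print('bead px',q.mean(0)[::-1]+[200,250],q.min(0),q.max(0))
for n,w,t in [('bar',(393*k,503*k),(296.8,180.2)),('bead',(393*k,446*k),(297.5,184.4))]:
    P=tri([cw,ct],[w,t]);print(n,P,proj(cw,P)/k,proj(ct,P))
mid=(a+b)/2
for yaw in (11,12.5,14):
    ca,sa=np.cos(np.radians(yaw)),np.sin(np.radians(yaw));x=np.array([ca,sa,0]);y=np.array([-sa,ca,0])
    o=mid+110*x; o[2]=0; piv=o-67.6*x+[0,0,79.4]
    print(yaw,'pivot',piv)
    # plane y=pivot y: bead and bar in case xz
    for n,w in [('bead',(393*k,446*k)),('bar',(393*k,503*k))]:
        P=plane(cw,*w,y,y@piv);oo,d=ray(cw,*w)
        def xz(P):return np.array([(P-piv)@x,P[2]-79.4])
        c0=xz(oo);d0=np.array([d@x,d[2]])
        if n=='bead':
            r=50; c=c0
        else:
            r=66; c=c0-lp
        A=d0@d0;B=2*c@d0;C=c@c-r*r;D=B*B-4*A*C
        if D<0: print(n,'miss',D);t=[-B/2/A]
        else:t=[(-B-D**.5)/2/A,(-B+D**.5)/2/A]
        for tt in t:
            e=c+tt*d0;print(n,'elev',np.degrees(np.arctan2(e[1],e[0])),'xz rel pivot',c0+tt*d0)
        if n=='bead':
            e=c+t[0]*d0;el=np.degrees(np.arctan2(e[1],e[0]));th=225-el;ang=np.radians(239.5-th);lp=16*np.array([np.cos(ang),np.sin(ang)]);print('lever',np.radians(th),lp)
```

```text
[ 573.18236203 -183.29471394   20.        ] [511.37490612  49.30212955  20.        ] 240.6687624275042
yaw -165.11881438835718
bead px [250.62037037 285.93518519] [31 33] [41 68]
bar [564.94412585 -60.54394668 158.78695709] [393.96207964 502.84865494] [296.96685106 180.14386842]
bead [556.03765425 -63.60158783 127.93274934] [391.8704927  446.19590723] [297.2871422  184.47761292]
11 pivot [583.89962665 -58.90599079  79.4       ]
bead elev 119.69906355674027 xz rel pivot [-24.77222357  43.43198061]
bead elev -49.097227510351885 xz rel pivot [ 32.7388694 -37.7910893]
lever 1.8378480463681695 [-11.15445417  11.47075203]
bar elev 95.00514669582884 xz rel pivot [-16.91263918  77.21908513]
bar elev -12.330237389141201 xz rel pivot [53.32312471 -2.62328295]
12.5 pivot [583.67358477 -57.81925256  79.4       ]
bead elev 119.67021663957479 xz rel pivot [-24.75035357  43.44444726]
bead elev -49.04703651105298 xz rel pivot [ 32.77196176 -37.76239561]
lever 1.838351520051757 [-11.14867753  11.47636655]
bar elev 94.98678241408884 xz rel pivot [-16.88578877  77.22654187]
bar elev -12.289566977097598 xz rel pivot [53.3388895  -2.57189659]
14 pivot [583.41917287 -56.73880382  79.4       ]
bead elev 119.65273664140014 xz rel pivot [-24.73709824  43.45199617]
bead elev -49.045260195824255 xz rel pivot [ 32.77313247 -37.76137958]
lever 1.8386566035731473 [-11.14517576  11.4797673 ]
bar elev 94.97915030571788 xz rel pivot [-16.87352867  77.23070625]
bar elev -12.298583823371947 xz rel pivot [53.34017965 -2.57864432]
```

drive_tool(targets=[[0.1,-43.5,-1,30,-1.5],[0.1,-43.5,-1,60,-1.5],[0.1,-43.5,-1,93,-1.5],[0.1,-43.5,-1,93,-1.5],[0.1,-43.5,-1,93,-1.5],[0.1,-43.5,-1,93,-1.5]])

```text
clock: 2.2
position: [525.9, -71.7, 109.4]
ee_rot: [-0.122, 0.993, -0.0, 0.002]
contact_force: [-0.7, -0.0, 0.1]
gripper_width: 38.6
grasp_force: 0.0
```

Run:
```python
from h import *
s=arm.read_state();print(np.round(s['position'],1),s['gripper_width'],s['clock'])
i=arm.get_image('wrist');cv2.imwrite('pics/w2raw.png',i);np.savez('w2.npz',p=s['position'],q=s['ee_rot'])
cv2.imwrite('pics/w2.png',cv2.convertScaleAbs(cv2.resize(i,(800,600),interpolation=cv2.INTER_CUBIC),alpha=2))
```

```text
[525.9 -71.7 109.4] 38.59498005398001 2.2
```

View pics/w2.png

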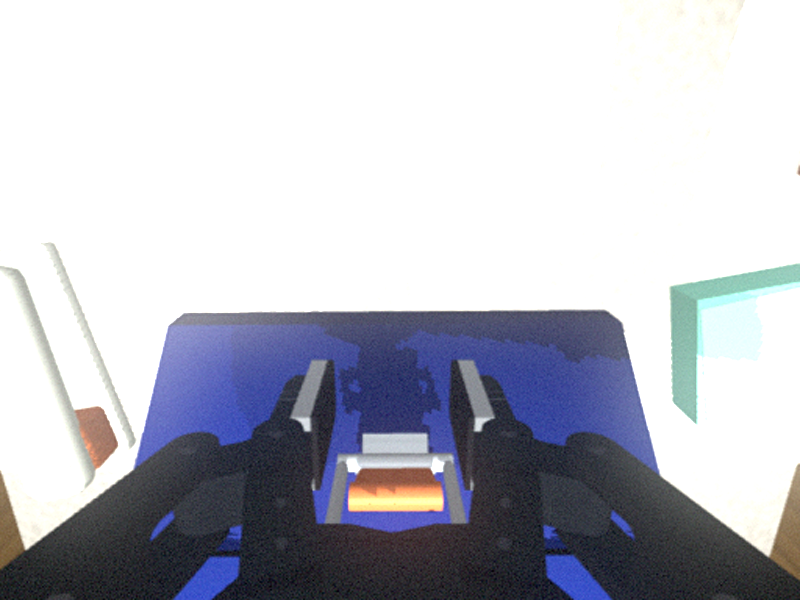

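The hand is aligned with the latch. The fingers, about 38 mm apart, straddle the lever (bead at (395,497)) and will meet the loop's side wires at columns 340 and 455. Now pushing the loop over.

drive_tool(targets=[[0.13,-15,0.7,0,0],[0.13,-26,0.7,0,0],[0.13,-31,0.7,0,0],[0.13,-36,0.7,0,0],[0.13,-41,0.7,0,0],[0.13,-46,0.7,0,0],[0.13,-51,0.7,0,0],[0.13,-55,0.7,0,0],[0.13,-55,0.7,0,0]])

```text
clock: 3.15
position: [578.6, -56.9, 107.2]
ee_rot: [-0.122, 0.993, -0.0, 0.0]
contact_force: [-0.4, -0.7, 0.3]
gripper_width: 37.3
grasp_force: 0.0
```

Run:
```python
from h import *
s=arm.read_state();print(np.round(s['position'],1),s['contact_force'].round(1),s['clock'])
o=[]
for n,(r0,r1,c0,c1) in [('top',(130,210,235,350)),('side',(155,235,205,275))]:
    i=arm.get_image(n)[r0:r1,c0:c1];o.append(cv2.convertScaleAbs(cv2.resize(i,None,fx=4.3,fy=4.3,interpolation=cv2.INTER_CUBIC),alpha=1.6))
w=arm.get_image('wrist');np.savez('w3.npz',p=s['position'],q=s['ee_rot']);cv2.imwrite('pics/w3raw.png',w)
o=np.hstack(o)[:, :796];w=cv2.convertScaleAbs(w[220:384],alpha=2.5)
b=np.zeros((600,800,3),np.uint8);b[:o.shape[0],:o.shape[1]]=o;ww=cv2.resize(w,(780,250));b[346:596,:780]=ww
cv2.imwrite('pics/m3.png',b)
```

```text
[578.6 -56.9 107.2] [-0.4 -0.7  0.3] 3.15
```

View pics/m3.png

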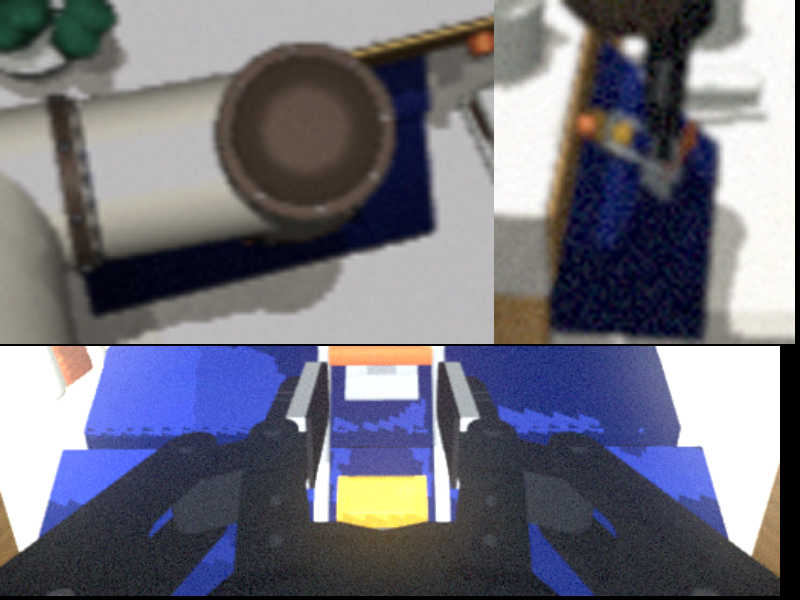

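The side view shows the loop lying over toward the lid with the lever still standing. The wrist view shows both wires passing either side of the brass hook, but the hand hides the bar. I'll lift straight up and look.

drive_tool(targets=[[0.13,1,0,-15,0],[0.13,1,0,-35,0],[0.13,1,0,-50,0],[0.13,1,0,-50,0],[0.13,1,0,-50,0]])

```text
clock: 3.8
position: [576.6, -57.2, 157.0]
ee_rot: [-0.122, 0.993, 0.0, -0.0]
contact_force: [0.1, 0.5, -0.3]
gripper_width: 37.4
grasp_force: 0.0
```

Run:
```python
from h import *
s=arm.read_state();print(np.round(s['position'],1),s['contact_force'].round(1),s['clock'])
w=arm.get_image('wrist');np.savez('w4.npz',p=s['position'],q=s['ee_rot']);cv2.imwrite('pics/w4raw.png',w)
cv2.imwrite('pics/w4.png',cv2.convertScaleAbs(cv2.resize(w[180:384,130:380],(735,600),interpolation=cv2.INTER_CUBIC),alpha=2))
```

```text
[576.6 -57.2 157. ] [ 0.1  0.5 -0.3] 3.8
```

View pics/w4.png

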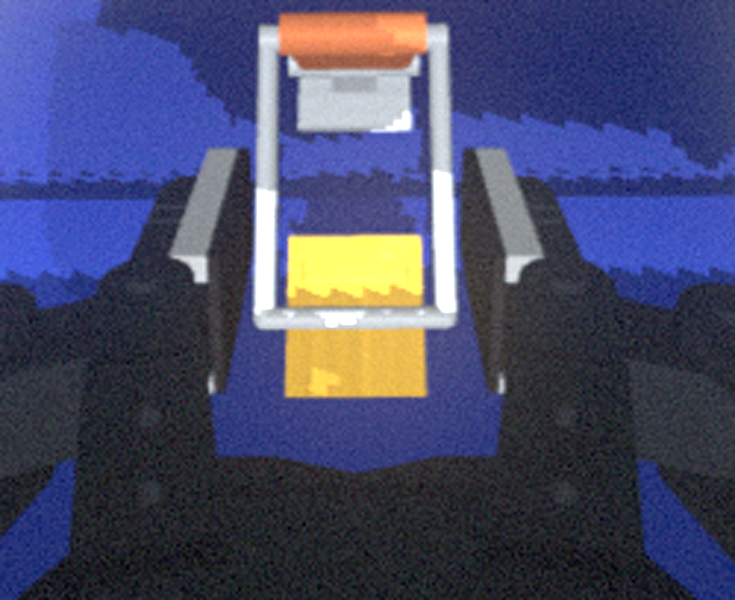

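The bar, at (352,318) in the crop, lies across the brass plate just behind the hook lip. The bead is at (352,32). I'll get the current lever and loop angles from these.

Run:
```python
from h import *
z=np.load('w4.npz');cw=cam('wrist',dict(position=z['p'],ee_rot=z['q']))
a=np.radians(14);x=np.array([np.cos(a),np.sin(a),0]);piv=np.array([583,-57,79.4])
def sol(u,v,c,r):
    o,d=ray(cw,u,v);o2=np.array([(o-piv)@x,o[2]-79.4])-c;d2=np.array([d@x,d[2]])
    rs=np.roots([d2@d2,2*o2@d2,o2@o2-r*r]);rs=np.real(rs)
    return [(np.degrees(np.arctan2(*(o2+t*d2)[::-1])),o2+t*d2+c) for t in rs]
f=lambda u,v:(u/2.94+130,v/2.94+180)
b=sol(*f(352,32),0,50);print('bead',b)
for e,_ in b:
    g=np.radians(239.5-225+e);print('bar',sol(*f(352,318),16*np.array([np.cos(g),np.sin(g)]),66))
print('tcp rel',(z['p']-piv)@x)
```

```text
bead [(np.float64(-83.64370493459037), array([  5.53554293, -49.6926329 ])), (np.float64(119.63449976147456), array([-24.72326649,  43.45986762]))]
bar [(np.float64(35.83410776881719), array([59.35617598, 23.79760637])), (np.float64(35.83410776881719), array([59.35617598, 23.79760637]))]
bar [(np.float64(23.045865635826342), array([49.59113594, 37.32019378])), (np.float64(48.62234990180814), array([32.48574674, 61.00766661]))]
tcp rel -6.293506180959789
```

The loop rests behind the hook and the lever is still up at about 120° elevation. Next I'll shut the fingers and drop them in behind the lever.

drive_tool(targets=[[1,-3,0,0,0],[1,-3,0,0,0],[1,-3,0,0,0],[1,-3,0,0,0],[1,-3,0,0,0],[1,-3,0,0,0]])

```text
clock: 4.45
position: [579.9, -56.6, 157.3]
ee_rot: [-0.122, 0.993, 0.0, -0.0]
contact_force: [0.9, 0.3, 0.6]
gripper_width: -0.1
grasp_force: 0.0
```

drive_tool(targets=[[1,0,0,12,0],[1,0,0,28,0],[1,0,0,40,0],[1,0,0,44,0],[1,0,0,44,0]])

```text
clock: 4.95
position: [579.5, -56.7, 112.3]
ee_rot: [-0.122, 0.993, -0.0, -0.001]
contact_force: [-0.3, -0.1, 0.1]
gripper_width: -0.2
grasp_force: 0.0
```

drive_tool(targets=[[1,6,0,0,0],[1,11,0,0,0],[1,15,0,5,0],[1,19,0,10.5,0],[1,22.5,0,16.5,0],[1,25,0,23,0],[1,28,0,27,0],[1,31,0,30,0],[1,31,0,30,0]])

```text
clock: 5.85
position: [549.0, -64.1, 82.6]
ee_rot: [-0.122, 0.993, 0.0, -0.001]
contact_force: [-0.2, -0.5, -0.3]
gripper_width: -0.2
grasp_force: 0.0
```

Run:
```python
from h import *
s=arm.read_state();print(np.round(s['position'],1),s['contact_force'].round(1),s['clock'])
w=arm.get_image('wrist');np.savez('w5.npz',p=s['position'],q=s['ee_rot'])
S=arm.get_image('side')[155:235,205:275]
a=cv2.convertScaleAbs(cv2.resize(w[150:330,150:350],(500,450),interpolation=cv2.INTER_CUBIC),alpha=2.2)
b=cv2.convertScaleAbs(cv2.resize(S,(300,343),interpolation=cv2.INTER_CUBIC),alpha=1.8)
o=np.zeros((450,800,3),np.uint8);o[:,:500]=a;o[:343,500:]=b;cv2.imwrite('pics/m5.png',o)
```

```text
[549.  -64.1  82.6] [-0.2 -0.5 -0.3] 5.85
```

View pics/m5.png

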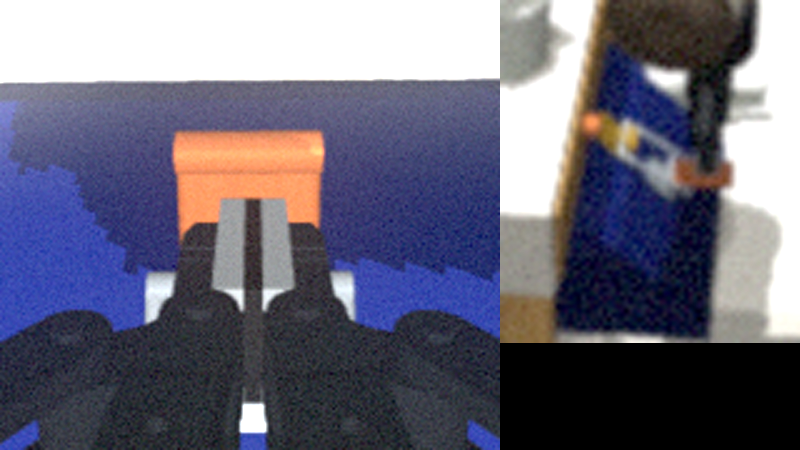

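The lever is now level with the finger tip on top of it, and the loop still lies over the hook. Continuing down.

drive_tool(targets=[[1,8,0,1,0],[1,10.5,0,6,0],[1,11,0,12,0],[1,11,0,18,0],[1,10.5,0,23,0],[1,10,0,27,0],[1,10,0,30,0],[1,10,0,30,0]])

```text
clock: 6.75
position: [539.6, -66.6, 52.5]
ee_rot: [-0.122, 0.993, 0.0, -0.001]
contact_force: [0.1, 0.5, 0.1]
gripper_width: 0.1
grasp_force: 0.0
```

drive_tool(targets=[[1,0,0,2,0],[1,0,0,4,0],[1,0,0,5,0],[1,0,0,5,0]])

```text
clock: 7.15
position: [540.3, -66.5, 49.9]
ee_rot: [-0.122, 0.992, -0.0, 0.0]
contact_force: [-3.3, 0.7, 9.5]
gripper_width: 0.1
grasp_force: 4.5
```

Run:
```python
from h import *
s=arm.read_state();print(np.round(s['position'],1),s['contact_force'].round(1),s['clock'])
w=arm.get_image('wrist')
S=arm.get_image('side')[155:235,205:275]
a=cv2.convertScaleAbs(cv2.resize(w[150:330,150:350],(500,450),interpolation=cv2.INTER_CUBIC),alpha=2.2)
b=cv2.convertScaleAbs(cv2.resize(S,(300,343),interpolation=cv2.INTER_CUBIC),alpha=1.8)
o=np.zeros((450,800,3),np.uint8);o[:,:500]=a;o[:343,500:]=b;cv2.imwrite('pics/m6.png',o)
```

```text
[540.3 -66.5  49.9] [-3.3  0.7  9.5] 7.15
```

View pics/m6.png

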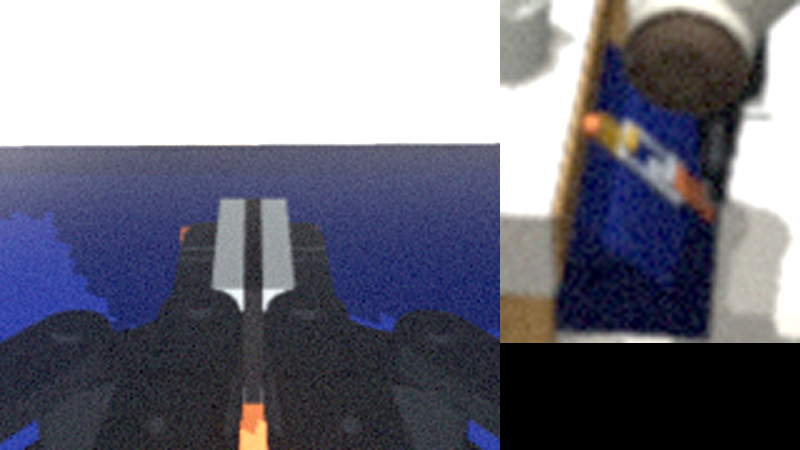

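There is now 9.5 N of contact and the lever is nearly flat. I'll press a bit further, then back off and inspect.

drive_tool(targets=[[1,-1,0,1.5,0],[1,-2,0,3,0],[1,-2,0,4,0],[1,-2,0,4,0],[1,-2,0,4,0]])

```text
clock: 7.75
position: [540.7, -66.6, 49.2]
ee_rot: [-0.123, 0.992, -0.001, -0.001]
contact_force: [-14.0, 3.0, 33.1]
gripper_width: -0.0
grasp_force: 15.9
```

drive_tool(targets=[[1,0,0,-8,0],[1,10,0,-30,0],[1,25,0,-65,0],[1,40,0,-105,0],[1,40,0,-130,0],[-1,40,0,-130,0],[-1,40,0,-130,0],[-1,40,0,-130,0],[-1,40,0,-130,0]])

```text
clock: 8.65
position: [502.6, -75.7, 172.9]
ee_rot: [-0.122, 0.993, 0.0, -0.001]
contact_force: [-0.5, 0.3, -0.1]
gripper_width: 58.0
grasp_force: 0.0
```

Run:
```python
from h import *
s=arm.read_state();print(np.round(s['position'],1),s['contact_force'].round(1),s['clock'])
w=arm.get_image('wrist');np.savez('w7.npz',p=s['position'],q=s['ee_rot'])
S=arm.get_image('side')[155:235,205:275];T=arm.get_image('top');cv2.imwrite('pics/top7.png',T)
a=cv2.convertScaleAbs(cv2.resize(w[190:350,160:340],(506,450),interpolation=cv2.INTER_CUBIC),alpha=2.)
b=cv2.convertScaleAbs(cv2.resize(S,(294,336),interpolation=cv2.INTER_CUBIC),alpha=1.8)
o=np.zeros((450,800,3),np.uint8);o[:,:506]=a;o[:336,506:]=b;cv2.imwrite('pics/m7.png',o)
```

```text
[502.6 -75.7 172.9] [-0.5  0.3 -0.1] 8.65
```

View pics/m7.png

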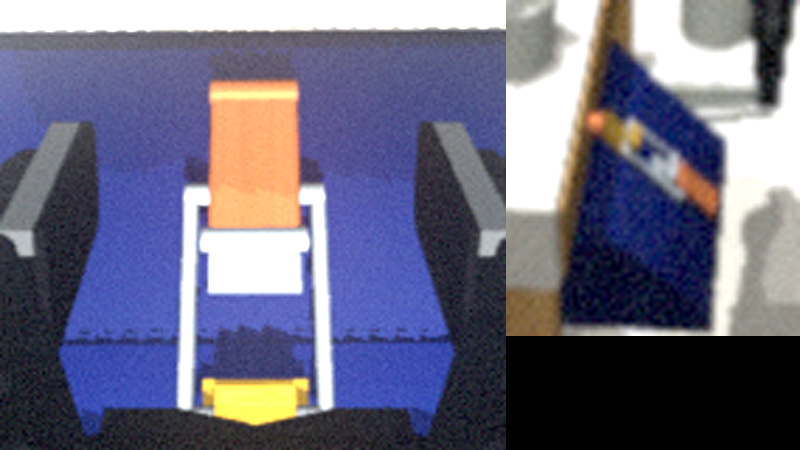

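The lever lies flat with its bead at (254,90) and stays there with the hand away. The wires run up either side of the brass hook, and the bar sits just behind the lip at about row 410. One numeric check before handing in.

Run:
```python
from h import *
z=np.load('w7.npz');cw=cam('wrist',dict(position=z['p'],ee_rot=z['q']))
a=np.radians(14);x=np.array([np.cos(a),np.sin(a),0]);piv=np.array([583,-57,79.4])
f=lambda p:((p[0]-160)*2.81,(p[1]-190)*2.81)
for th in (0,.1,.2,.4):
    e=np.radians(225)-th;print(th,'bead',f(proj(cw,piv+50*(np.cos(e)*x+np.sin(e)*np.array([0,0,1])))))
for n,r in [('bar closed',(38.6,32.9)),('loop pivot closed',(-8.1,-13.8)),('pivot',(0,0))]: print(n,f(proj(cw,piv+r[0]*x+[0,0,r[1]])))
A=cv2.imread('pics/top0.png');B=cv2.imread('pics/top7.png')
d=cv2.absdiff(A,B).max(2)
for n,(u,v,h) in dict(notes=(230,203,18),notebook=(173,205,28),tape=(226,255,24),stapler=(358,170,14),bowl=(390,213,18),cup=(410,155,14),plant=(240,128,22),clock=(356,95,18)).items(): print(n,(d[v-h:v+h,u-h:u+h]>60).sum())
```

```text
0 bead (np.float64(252.72040813502022), np.float64(98.70821773709342))
0.1 bead (np.float64(252.67117015381777), np.float64(94.21374265271228))
0.2 bead (np.float64(252.6164213777463), np.float64(91.01209024916169))
0.4 bead (np.float64(252.49121461809483), np.float64(88.85307520066539))
bar closed (np.float64(251.76211194829284), np.float64(422.63101707760995))
loop pivot closed (np.float64(252.45311342232569), np.float64(200.56421028506085))
pivot (np.float64(252.25889463865926), np.float64(245.65210709004444))
notes 3
notebook 12
tape 92
stapler 0
bowl 0
cup 0
plant 0
clock 0
```

```bash
python3 -c "
from bench import arm
print(arm.job_done())"
```

```text
the job is handed in; nothing more can be done
None
```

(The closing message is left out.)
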